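# Gauge the conveyor gearbox and offer up its cover

### The job

On the bread conveyor's gearbox, first put the yellow-handled setting gauge into the gap in the steel lug, blade down until its collar rests on the lug, and leave it there. Then pick up the cover plate by its handle and hold it level about 10 mm above the gearbox's blue top face, never letting it touch the gearbox, with each of its four holes lined up over a threaded hole so that the screws could be started. Finish while still holding it there, steady; leave the dish of screws, the grease jar and the screwdriver where they are.

Things in the scene. Friction and masses are not known exactly. Their poses are not given: they have to be found in the camera images.
- gauge_grip (a point): centre of the yellow grip of the setting gauge: the grip is 14 mm thick (x) by 30 mm wide (y) by 44 mm tall (z) and upright; grasp it across its thickness. Under the grip is a steel stop collar 18 x 44 x 6 mm and under that a flat steel blade 5 mm thick (x), 30 mm wide (y), 25 mm long, pointing down. The gauge weighs about 0.1 kg and starts standing in a slot of a fixed wooden block (50 x 64 mm, 35 mm high), with its collar resting on the block
- gauge_stop (a point): centre of the underside of the gauge's collar, 28 mm below the centre of the grip and 25 mm above the blade's lower end
- gap_mouth (a point): centre of the mouth of the setting gap: an upright slot 8 mm (x) by 34 mm (y), 34 mm deep, in the bare steel lug (60 x 64 mm) on the -x side of the gearbox; level with the gearbox's top face, 55 mm above the table, and 85 mm to -x from that face's middle in the gearbox's axes. The blade goes straight down; the gauge fits either way round and its collar then rests on the lug
- cover_grip (a point): centre of the black handle bar of the cover plate: the bar is 12 mm thick (x), 80 mm long (y), 12 mm high, on two posts 60 mm apart inside; its centre is 35 mm above the plate's underside and over the plate's middle. The plate is bare aluminium, 110 mm (x) by 140 mm (y) by 5 mm, about 0.25 kg, lies flat on the table, handle up. Grasp the bar at its middle, across its thickness
- gearbox: blue gearbox fixed to the table, 110 mm (x) by 140 mm (y), 55 mm high, open at the top with two gears inside, a threaded hole in each corner of its top face, the steel lug on its -x side and a shaft stub on its +x side; origin at the middle of its underside. The plate's outline matches the blue top face; it fits either way round (half a turn)
- gauge: the setting gauge as a whole; origin at the collar's underside, axes as for its grip
- cover: the cover plate as a whole; origin at the middle of its underside, z up, y along the handle
- dish: white dish with the cover screws, 76 mm across, 28 mm high; leave it alone
- grease: amber grease jar, 54 mm across, 70 mm high; leave it alone
- driver: screwdriver with grey handle, 180 mm long, lying on the table; leave it alone
- cover_hole0 (a point): centre of the 14 mm hole 0 of the cover plate, on the plate's underside; at (41, 56) mm from the plate's centre in the plate's axes
- thread0 (a point): mouth of the 8 mm threaded hole 0 in the gearbox's top face, at (41, 56) mm from the middle of that face in the gearbox's axes, 55 mm above the table
- cover_hole1 (a point): centre of the 14 mm hole 1 of the cover plate, on the plate's underside; at (-41, 56) mm from the plate's centre in the plate's axes
- thread1 (a point): mouth of the 8 mm threaded hole 1 in the gearbox's top face, at (-41, 56) mm from the middle of that face in the gearbox's axes, 55 mm above the table
- cover_hole2 (a point): centre of the 14 mm hole 2 of the cover plate, on the plate's underside; at (-41, -56) mm from the plate's centre in the plate's axes
- thread2 (a point): mouth of the 8 mm threaded hole 2 in the gearbox's top face, at (-41, -56) mm from the middle of that face in the gearbox's axes, 55 mm above the table
- cover_hole3 (a point): centre of the 14 mm hole 3 of the cover plate, on the plate's underside; at (41, -56) mm from the plate's centre in the plate's axes
- thread3 (a point): mouth of the 8 mm threaded hole 3 in the gearbox's top face, at (41, -56) mm from the middle of that face in the gearbox's axes, 55 mm above the table
There are look-alikes about, which are no part of the job. What is meant by the cover is not pink or turquoise, and is the larger of those in its own colour.

How it is judged:
By the outcome, as a careful person would: the job done as asked, in the order asked, and still so for the second after the job is handed in, while the arm keeps its last pose, push and grip.
It also fails if it takes over 67 s, if anything falls off the work surface, if the arm or the gripper's body presses on something with over 40 N, if the wrist force passes 120 N, or if a joint passes its speed limit or range.

### The arm

A 7-joint arm with a two-finger parallel gripper is mounted at the origin on the work surface. World frame = base frame: x ahead of the robot, y to its left, z up, the work surface at z = 0. Lengths are in mm, angles in rad, forces in N, time in s.
With the tool pointing down it reaches from about 375 to 925 mm from the base axis. Payload 3.1 kg.
Tool frame: the origin (TCP) lies at the very end of the fingers, on their centre line; the grasp point (between the pads) lies 19 mm behind it (grasp_offset is the z of the grasp point in the tool frame, in mm); z points along the fingers, y is the direction in which the jaws open and shut (so a half turn about z gives the same grasp; the last joint's range is limited). The gripper opens to 85 mm and grips with 20 to 120 N. Pads are 22 mm wide; open, the fingers measure 114 mm over their backs; the gripper's body (76 mm by 85 mm) begins 54 mm behind the grasp point. The pads swing forward as they close: fully open they stand 13 mm farther back than shut.
Start: joints at [-1.225, 0.383, 0.044, 1.598, -0.018, 1.161, -0.05], TCP at [279.072, 587.045, 231.269] pointing down, gripper open.
Joint ranges: [-2.61, 2.61], [-0.41, 2.15], [-1.48, 1.57], [0, 2.5], [-1.57, 4.71], [0.05, 1.97], [-2.85, 2.85]. Speed limits (rad/s): [2.79, 2.79, 3.14, 3.14, 3.14, 3.14, 3.14].

### API

Orientations are given as a unit quaternion [x, y, z, w].
In Python, from plant import * gives the robot as it stands.
- The arm moves only by the tool carry_out, never from a script. Its argument "deltas" is a list of rows, each a list of 6 numbers: the shift along the world's x, y, z in cm, then the turn, a rotation vector about the world's x, y, z in rad. A call has 1 to 20 rows; each row is the pose to reach, as a shift and turn from the pose measured when the call began; what a row does not reach only later rows make up. A row lasts 1/12 s, in which the tool goes at most 41.7 mm and 7.16 degrees, less where a joint would pass 70% of its speed; a pose out of reach is approached as far as the arm can. A call with a gripper value outside its range is refused whole. "fingers" is the finger opening in cm, from 0 to 8.54, set as the call begins (left out, the last holds). The fingers move at their own pace and stop on an object; "force" is the grip in N (left out, the last holds). Time passes only in rows, so rows that repeat a pose let the fingers close. It gives the time, the measured TCP pose, the force and the opening at its end, in the units of the state.
- get_obs(): the state, without advancing time (a new reading comes with each control period).
- read_camera(name): name is "scene" or "top" or "wrist"; returns (picture, depth): 420x560x3 uint8, red, green, blue; 420x560 float32, mm along the optical axis (not along the pixel's ray), 0 where there is no reading.
- camera_model(name): a dict with "camera_matrix" (3x3 intrinsics, pixels), "dist" ([k1, k2, p1, p2, k3] as OpenCV has them; the pictures are not rectified), "origin" and "orientation" of the camera in the world; the wrist camera has in their place "T_tool_cam" (4x4, takes a point from camera to tool coordinates, whose origin is the TCP and whose axes are the flange's). Camera axes: x right, y up, looking along -z (the intrinsics and any distortion apply to the point x, -y, -z); pixel columns grow to the right and rows downward; lengths in mm; the calibration is good to about 2 mm. A picture is of the moment at which its call begins: read the wrist's pose just before it. camera_model takes no time and is no camera call.
- finish_job(): hands the job in, once; it reports no verdict.
The state is a dict: "time_s": time; "joint_positions": joint angles; "joint_velocities": joint speeds; "tau": joint torques, N m; "eef_pos": TCP position; "tcp_rot": TCP orientation; "wrist_force": force on the tool from outside, world axes, zero at the start; "moment": the same for the moment, N m; "grip_width": finger opening in mm.
Only numpy, scipy, OpenCV 4.12 (cv2) and the standard library are available. Lean on these libraries where they do the work, as an engineer would, in place of code of your own. Each camera call takes 0.05 s, during which the arm holds its last target.

## Working session

There is one attempt and no reset: what is moved stays moved. The work goes in short steps, Python scripts to look and compute and a tool call to move; the robot and the scene stay as the last step left them, time stands still between calls to the robot, and variables do not carry over. Pictures are saved under pics/ and viewed, and the job is handed in when it is done.

Besides the shell and the picture viewer there is one more tool, called after "Call:" as name(argument=value, ...) on one line, values as JSON. carry_out: Moves the arm, as the interface text tells. Its arguments: {"type":"object","properties":{"deltas":{"type":"array"},"fingers":{"type":"number"},"force":{"type":"number"}},"required":["deltas"]}

```bash
mkdir -p pics; ls
python3 - <<'E'
from plant import *
import cv2,numpy as np
o=get_obs();print(o)
for n in ("scene","top","wrist"):
    p,d=read_camera(n);cv2.imwrite(f"pics/{n}0.png",p[:,:,::-1]);np.save(f"pics/{n}0d.npy",d)
    print(n,camera_model(n))
E
```

```text
pics
{'time_s': 0.0, 'joint_positions': array([-1.2248133 ,  0.38386304,  0.04384728,  1.59960328, -0.01792982,
        1.16119146, -0.04989256]), 'joint_velocities': array([ 1.97725203e-03, -9.24339075e-05, -6.32701615e-04, -2.92431886e-03,
        6.31168763e-04,  5.02536450e-04, -2.12074023e-03]), 'tau': array([-2.81538394e-05, -4.33467257e+01,  1.02431003e+00, -2.49515229e+01,
        1.05660953e-02,  1.14759238e-02, -2.17536453e-06]), 'eef_pos': array([278.67849584, 586.17018241, 229.85567411]), 'tcp_rot': array([ 2.20044495e-01,  9.75488921e-01, -1.31555426e-03, -2.33991748e-04]), 'wrist_force': array([0.16804857, 0.02278739, 0.0240869 ]), 'moment': array([-0.07929499,  0.00477808, -0.03709389]), 'grip_width': 85.15947234930304}
scene {'camera_matrix': array([[461.29726191,   0.        , 286.3319924 ],
       [  0.        , 461.29726191, 208.34695892],
       [  0.        ,   0.        ,   1.        ]]), 'dist': array([-0.02469072,  0.        ,  0.        ,  0.        ,  0.        ]), 'origin': array([1271.12815865,  202.50198402,  662.56816193]), 'orientation': array([0.245915
[... 357 characters left out ...]
1584]), 'orientation': array([ 0.06716607, -0.06483132, -0.70108907,  0.70693687])}
wrist {'camera_matrix': array([[337.80367796,   0.        , 280.22549155],
       [  0.        , 337.80367796, 213.17421572],
       [  0.        ,   0.        ,   1.        ]]), 'dist': array([-0.04286241,  0.        ,  0.        ,  0.        ,  0.        ]), 'T_tool_cam': array([[ 1.81433808e-04,  9.64007407e-01,  2.65875320e-01,
         6.65978595e+01],
       [ 9.99999823e-01, -3.25742639e-04,  4.98671862e-04,
        -1.93039200e-01],
       [ 5.67330297e-04,  2.65875182e-01, -9.64007295e-01,
        -1.42447203e+02],
       [ 0.00000000e+00,  0.00000000e+00,  0.00000000e+00,
         1.00000000e+00]])}
```

View pics/top0.png

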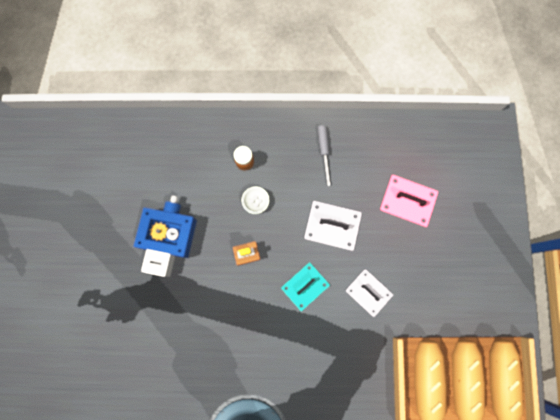

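View pics/scene0.png

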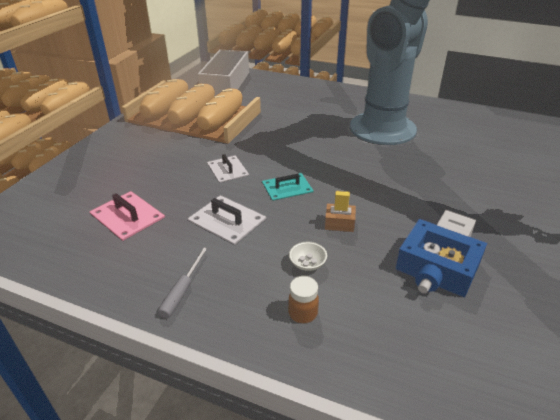

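View pics/wrist0.png

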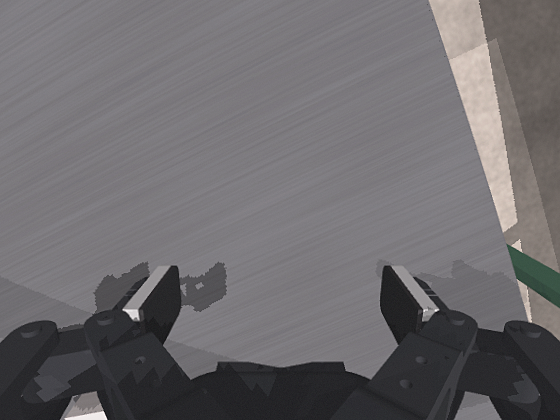

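The pictures show: top view has the gearbox near (165,232) with its lug at (156,262), the gauge in its wooden block at (246,253), and the large white cover at (333,225). The small white, pink and turquoise plates are the look-alikes. The wrist view shows only bare table.

```bash
cat > h.py <<'E'
import numpy as np,cv2
from scipy.spatial.transform import Rotation as R
from plant import *
def campose(n,o=None):
    m=camera_model(n)
    if n!="wrist": return m,R.from_quat(m["orientation"]).as_matrix(),np.array(m["origin"])
    Rt=R.from_quat(o["tcp_rot"]).as_matrix();T=np.array(m["T_tool_cam"])
    return m,Rt@T[:3,:3],Rt@T[:3,3]+o["eef_pos"]
def cast(pix,z,cp):
    m,Rc,c=cp
    u=cv2.undistortPoints(np.array(pix,float).reshape(-1,1,2),m["camera_matrix"],m["dist"]).reshape(-1,2)
    d=np.c_[u[:,0],-u[:,1],-np.ones(len(u))]@Rc.T
    return c+d*((z-c[2])/d[:,2])[:,None]
def proj(P,cp):
    m,Rc,c=cp
    q=(np.atleast_2d(P)-c)@Rc; q=q*[1,-1,-1]
    return cv2.projectPoints(q,np.zeros(3),np.zeros(3),m["camera_matrix"],m["dist"])[0].reshape(-1,2)
def blobs(mask,amin):
    cs,_=cv2.findContours(mask.astype(np.uint8),cv2.RETR_EXTERNAL,cv2.CHAIN_APPROX_NONE)
    return [c for c in cs if cv2.contourArea(c)>amin]
def rect(c,z,cp):
    P=cast(c.reshape(-1,2),z,cp)[:,:2].astype(np.float32)
    return cv2.minAreaRect(P)
def snap(n,name):
    o=get_obs();p,d=read_camera(n);cv2.imwrite(f"pics/{name}.png",p[:,:,::-1]);np.save(f"pics/{name}d.npy",d);np.save(f"pics/{name}o.npy",o,allow_pickle=True)
    return p,d,campose(n,o)
E
python3 - <<'E'
from h import *
p=cv2.imread("pics/top0.png");h=cv2.cvtColor(p,cv2.COLOR_BGR2HSV);H,S,V=cv2.split(h)
cp=campose("top")
for nm,m,z,a in (("blue",(H>105)&(H<130)&(S>150)&(V>60),55,300),("white",(S<40)&(V>170),5,100),("white@55",(S<40)&(V>170),55,100),("yellow",(H>22)&(H<33)&(S>150)&(V>150),80,15),("wood",(H<18)&(S>120)&(V>80),35,100),("black",(V<40),35,30)):
    for c in blobs(m,a):
        b=cv2.boundingRect(c)
        if b[1]>330 or b[1]<100: continue
        r=rect(c,z,cp);print(nm,b,np.round(r[0],1),np.round(r[1],1),round(r[2],1))
d=np.load("pics/top0d.npy")
for u,v in((165,212),(156,268),(246,252),(320,215),(400,300)):
  z=cp[2]; 
  print(u,v,d[v,u])
E
```

```text
blue (134, 202, 61, 55) [549.5 227.7] [148.8 137.3] 79.3
white (346, 269, 48, 48) [ 379.8 -328.5] [107.8  86.3] 47.2
white (533, 253, 19, 117) [ 332.2 -813.1] [ 30.4 316.4] 89.7
white (141, 249, 30, 28) [456.2 266.4] [72.7 66.1] 79.5
white (304, 200, 58, 51) [ 566.7 -230.7] [145.8 117. ] 76.5
white (241, 186, 28, 29) [637.7  -8. ] [82.1 77.4] 0.8
white (233, 145, 19, 19) [775.1  29.9] [54.2 52.5] 44.9
white (319, 126, 12, 61) [ 772.4 -209.1] [185.   15.8] 5.4
white@55 (346, 269, 48, 48) [ 380.2 -318.1] [103.1  82.5] 47.2
white@55 (533, 253, 19, 117) [ 334.6 -781.4] [ 29.1 302.5] 89.7
white@55 (141, 249, 30, 28) [453.2 250.8] [69.6 63.2] 79.5
white@55 (304, 200, 58, 51) [ 558.9 -224.6] [139.4 111.8] 76.5
white@55 (241, 186, 28, 29) [626.7 -11.6] [78.5 74.1] 0.8
white@55 (233, 145, 19, 19) [758.1  24.7] [51.9 50.2] 44.9
white@55 (319, 126, 12, 61) [ 755.5 -203.9] [176.9  15.1] 5.4
yellow (239, 248, 12, 7) [484.8   9.7] [15.3 27.3] 14.6
wood (545, 252, 15, 145) [ 300.4 -828.9] [ 24.2 380.1] 90.0
wood (233, 242, 27, 23) [483.2   9.7] [50.4 64.6] 14.6
165 212 1109.4777
156 268 1085.0316
246 252 1059.9329
320 215 1160.5265
400 300 1119.2408
```

Call:
carry_out(deltas=[[1.5,-2,0,0,0,-0.08],[3.5,-5,0,0,0,-0.18],[5.5,-8.5,0,0,0,-0.29],[7.5,-12,0,0,0,-0.4],[9.5,-15.5,0,0,0,-0.51],[11.5,-19,0,0,0,-0.62],[13.5,-22.5,0,0,0,-0.73],[15.5,-26,0,0,0,-0.84],[17.5,-29.5,0,0,0,-0.95],[19.5,-33,0,0,0,-1.06],[20.8,-35.5,0,0,0,-1.16],[21.6,-37,0,0,0,-1.25],[21.6,-37,0,0,0,-1.31],[21.6,-37,0,0,0,-1.31],[21.6,-37,0,0,0,-1.31],[21.6,-37,0,0,0,-1.31]])

```text
time_s: 1.48
eef_pos: [494.0, 217.5, 229.9]
tcp_rot: [0.768, 0.641, -0.001, -0.001]
wrist_force: [0.2, 0.1, -0.5]
grip_width: 85.5
```

Run:
```python
from h import *
p,d,cp=snap("wrist","w1");o=get_obs();print(o["time_s"],o["eef_pos"],R.from_quat(o["tcp_rot"]).as_matrix().round(3))
```

```text
1.5333 [494.02023403 217.62089039 229.90949444] [[ 0.178  0.984 -0.003]
 [ 0.984 -0.178  0.   ]
 [-0.    -0.003 -1.   ]]
```

View pics/w1.png

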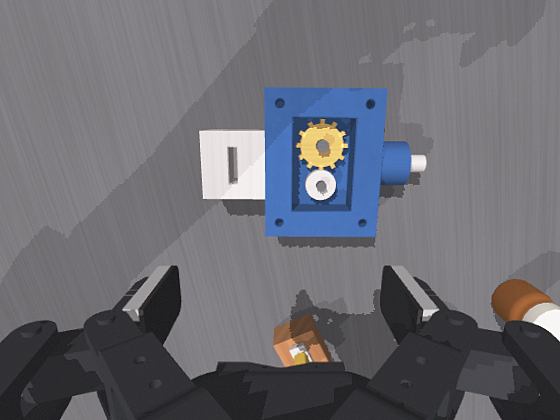

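The wrist view shows the gearbox outline from (265,88) to (387,237), four threads near (280,103), (370,103), (278,223) and (362,223), and the slot at (233,165).

Run:
```python
from h import *
p=cv2.imread("pics/w1.png");o=np.load("pics/w1o.npy",allow_pickle=True).item();cp=campose("wrist",o)
big=cv2.resize(p[80:250,190:400],None,fx=3.6,fy=3.6,interpolation=cv2.INTER_CUBIC);cv2.imwrite("pics/w1z.png",big)
h=cv2.cvtColor(p,cv2.COLOR_BGR2HSV);H,S,V=cv2.split(h)
def cent(u,v,r,inv=True):
    g=cv2.cvtColor(p,cv2.COLOR_BGR2GRAY).astype(float)[v-r:v+r+1,u-r:u+r+1]
    t=np.median(g);w=np.clip(t*0.85-g,0,None);yy,xx=np.mgrid[v-r:v+r+1,u-r:u+r+1]
    return (w*xx).sum()/w.sum(),(w*yy).sum()/w.sum()
T=[cent(*q,8) for q in((280,103),(370,103),(278,223),(362,223))]
X=cast(T,55,cp);print(np.round(T,1).tolist());print(X.round(1))
c=X.mean(0);a=X[1]-X[0]+X[3]-X[2];b=X[0]-X[2]+X[1]-X[3]
print("centre",c,"yaw",np.degrees(np.arctan2(a[1],a[0])),np.degrees(np.arctan2(b[1],b[0]))-90,"len",np.linalg.norm(a)/2,np.linalg.norm(b)/2,"(82,112)")
y=np.arctan2(a[1],a[0]);print("gap pred",c-85*np.array([np.cos(y),np.sin(y),0]))
g=cv2.cvtColor(p,cv2.COLOR_BGR2GRAY);m=np.zeros_like(g);m[138:192,218:250]=g[138:192,218:250]<140
for c in blobs(m,50):
    print("slot",cv2.boundingRect(c),rect(c,55,cp))
```

```text
[[279.3, 102.4], [369.9, 103.7], [278.5, 221.7], [361.8, 222.0]]
[[507.9 298.6  55. ]
 [588.1 283.3  55. ]
 [487.2 188.7  55. ]
 [567.7 173.9  55. ]]
centre [537.72907479 236.13304813  55.        ] yaw -10.634840624901651 -10.631170019677697 len 81.768669846697 111.52576275162393 (82,112)
gap pred [454.18909347 251.81971513  55.        ]
slot (228, 147, 10, 37) ((454.6026611328125, 250.94390869140625), (33.838233947753906, 7.745412349700928), 79.53082275390625)
```

View pics/w1z.png

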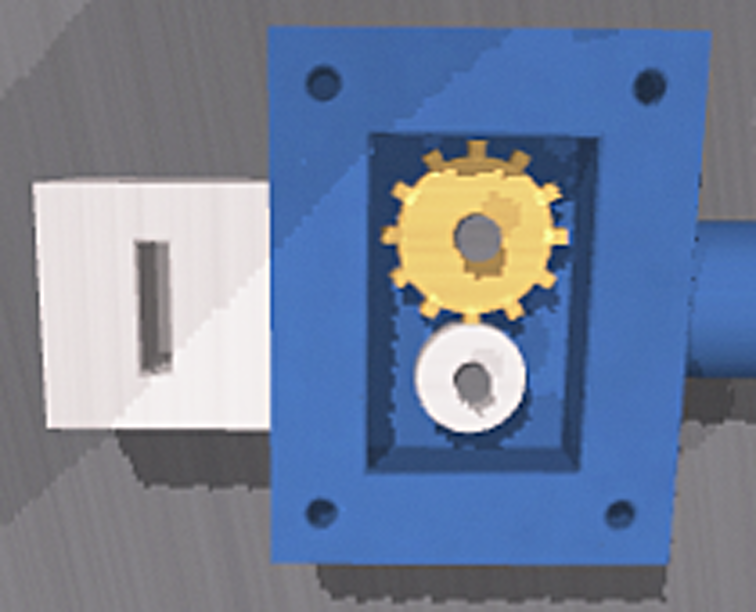

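Call:
carry_out(deltas=[[0,-2,-0.5,0,0,0.05],[0,-5,-1,0,0,0.12],[0,-8.5,-2,0,0,0.2],[0,-12,-3,0,0,0.28],[0,-15.5,-4,0,0,0.35],[0,-19,-5.5,0,0,0.4],[-0.2,-22,-6.5,0,0,0.434],[-0.2,-23.7,-7,0,0,0.434],[-0.2,-23.7,-7,0,0,0.434],[-0.2,-23.7,-7,0,0,0.434],[-0.2,-23.7,-7,0,0,0.434]])

```text
time_s: 2.45
eef_pos: [492.6, -17.4, 160.2]
tcp_rot: [0.61, 0.792, -0.001, -0.001]
wrist_force: [0.6, 0.5, 0.4]
grip_width: 85.5
```

Run:
```python
from h import *
p,d,cp=snap("wrist","w2");o=get_obs();print(o["time_s"],o["eef_pos"],R.from_quat(o["tcp_rot"]).as_matrix().round(3))
```

```text
2.5 [492.71258481 -16.98809832 160.33680435] [[-0.256  0.967 -0.002]
 [ 0.967  0.256  0.   ]
 [ 0.001 -0.002 -1.   ]]
```

View pics/w2.png

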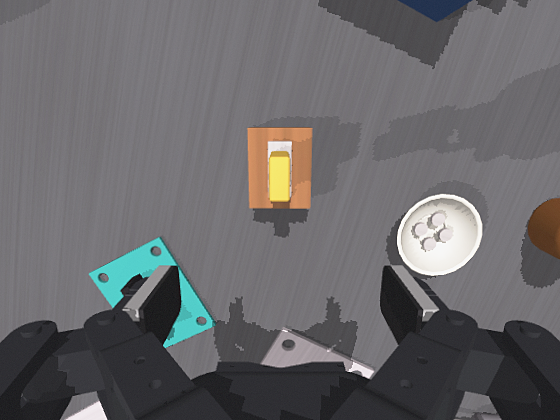

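The gauge is straight ahead: wooden block at (280,168), yellow grip top at (280,178).

Run:
```python
from h import *
p=cv2.imread("pics/w2.png");o=np.load("pics/w2o.npy",allow_pickle=True).item();cp=campose("wrist",o)
H,S,V=cv2.split(cv2.cvtColor(p,cv2.COLOR_BGR2HSV))
big=cv2.resize(p[115:245,230:330],None,fx=4.5,fy=4.5,interpolation=cv2.INTER_CUBIC);cv2.imwrite("pics/w2z.png",big)
roi=np.zeros(H.shape,bool);roi[110:250,230:330]=1
for nm,m,z in(("wood",(H<18)&(S>90)&(V>60)&roi,35),("yel",(H>21)&(H<34)&(S>110)&roi,85),("collar",(S<40)&(V>180)&roi,41)):
    for c in blobs(m,60): print(nm,cv2.boundingRect(c),rect(c,z,cp))
```

```text
wood (247, 127, 66, 82) ((484.58905029296875, 10.956798553466797), (50.12843704223633, 64.4661865234375), 14.755995750427246)
yel (269, 157, 20, 44) ((484.0740051269531, 11.151763916015625), (12.540111541748047, 28.25405502319336), 14.791519165039062)
collar (268, 141, 24, 22) ((481.1053771972656, 24.581485748291016), (17.760177612304688, 15.926875114440918), 14.244270324707031)
```

View pics/w2z.png

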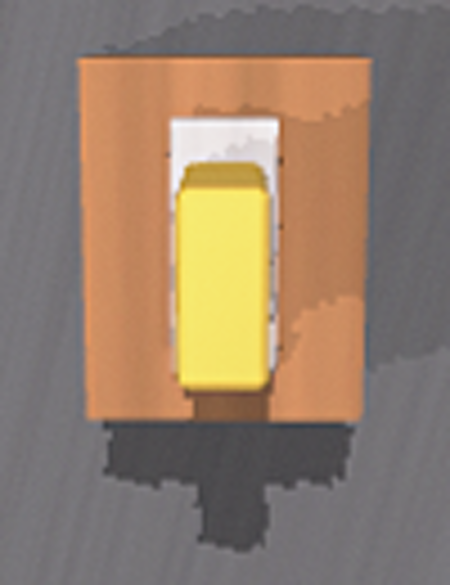

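Call:
carry_out(deltas=[[-0.4,1.4,0,0,0,0],[-0.84,2.8,0,0,0,0],[-0.84,2.8,0,0,0,0],[-0.84,2.8,-1.5,0,0,0],[-0.84,2.8,-4,0,0,0],[-0.84,2.8,-6.5,0,0,0],[-0.84,2.8,-8.5,0,0,0],[-0.84,2.8,-10,0,0,0],[-0.84,2.8,-11,0,0,0],[-0.84,2.8,-11,0,0,0],[-0.84,2.8,-11,0,0,0],[-0.84,2.8,-11,0,0,0],[-0.84,2.8,-11,0,0,0]])

```text
time_s: 3.58
eef_pos: [485.7, 11.2, 51.6]
tcp_rot: [0.61, 0.792, 0.001, 0.0]
wrist_force: [-1.2, 0.1, -0.2]
grip_width: 85.4
```

Call:
carry_out(deltas=[[-0.12,-0.02,-0.1,0,0,0],[-0.12,-0.02,-0.1,0,0,0],[-0.12,-0.02,-0.1,0,0,0]])

```text
time_s: 3.83
eef_pos: [484.8, 11.1, 51.1]
tcp_rot: [0.61, 0.792, 0.001, 0.0]
wrist_force: [0.7, -0.9, 0.4]
grip_width: 85.5
```

Call:
carry_out(deltas=[[0,0,0,0,0,0],[0,0,0,0,0,0],[0,0,0,0,0,0],[0,0,0,0,0,0],[0,0,0,0,0,0],[0,0,0,0,0,0],[0,0,0,0,0,0],[0,0,0,0,0,0],[0,0,0,0,0,0],[0,0,0,0,0,0]], fingers=0, force=40)

```text
time_s: 4.67
eef_pos: [484.9, 11.1, 51.1]
tcp_rot: [0.61, 0.792, 0.001, 0.001]
wrist_force: [1.3, -0.3, 0.2]
grip_width: 13.6
```

Call:
carry_out(deltas=[[0,0,0.8,0,0,0],[0,0,2.5,0,0,0],[0,0,4.5,0,0,0],[0,0,6.5,0,0,0],[0,1,8,0,0,-0.03],[-0.3,3,8,0,0,-0.08],[-0.7,6,8,0,0,-0.15],[-1.1,9,8,0,0,-0.22],[-1.5,12,8,0,0,-0.28],[-1.9,15,8,0,0,-0.33],[-2.3,18,8,0,0,-0.38],[-2.7,21,8,0,0,-0.42],[-3,23,8,0,0,-0.444],[-3.03,24,8,0,0,-0.444],[-3.03,24,8,0,0,-0.444],[-3.03,24,8,0,0,-0.444],[-3.03,24,8,0,0,-0.444],[-3.03,24,8,0,0,-0.444]])

```text
time_s: 6.17
eef_pos: [455.2, 248.4, 131.1]
tcp_rot: [0.771, 0.637, 0.001, 0.001]
wrist_force: [0.1, -0.1, -0.7]
grip_width: 13.6
```

Run:
```python
from h import *
p,d,cp=snap("wrist","w3");o=get_obs();print(o["time_s"],o["eef_pos"],R.from_quat(o["tcp_rot"]).as_matrix().round(4),o["grip_width"])
```

```text
6.2167 [455.14176272 248.71770648 131.0878602 ] [[ 1.877e-01  9.822e-01  2.400e-03]
 [ 9.822e-01 -1.877e-01 -7.000e-04]
 [-3.000e-04  2.500e-03 -1.000e+00]] 13.569457349796004
```

View pics/w3.png

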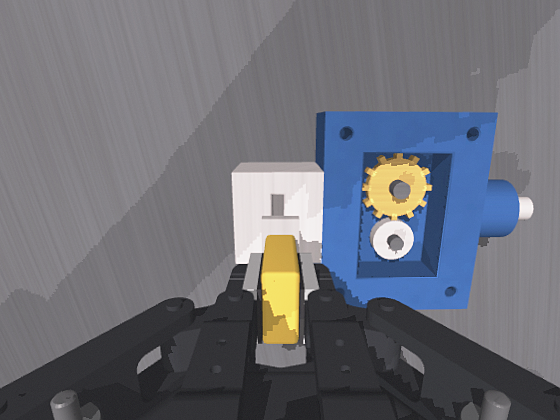

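The view shows the slot's far end at about (278,205), just ahead of the collar at (280,222), with three threads visible. I'll compare them along the jaw axis.

Run:
```python
from h import *
p=cv2.imread("pics/w3.png");o=np.load("pics/w3o.npy",allow_pickle=True).item();cp=campose("wrist",o)
g=cv2.cvtColor(p,cv2.COLOR_BGR2GRAY)
cv2.imwrite("pics/w3z.png",cv2.resize(p[155:265,225:335],None,fx=5,fy=5,interpolation=cv2.INTER_CUBIC))
Rt=R.from_quat(o["tcp_rot"]).as_matrix()
for v in(198,202,206,210,214): print(v,g[v,266:292].tolist())
for v in(219,224,229): print(v,g[v,256:306].tolist())
```

```text
198 [229, 229, 230, 228, 201, 159, 110, 133, 143, 142, 140, 141, 138, 139, 141, 139, 132, 145, 209, 224, 229, 228, 228, 226, 226, 230]
202 [229, 229, 230, 229, 214, 158, 108, 132, 144, 142, 141, 142, 140, 140, 140, 140, 133, 144, 208, 223, 228, 231, 243, 241, 240, 240]
206 [228, 229, 229, 230, 216, 159, 103, 131, 143, 142, 142, 140, 138, 142, 139, 138, 129, 143, 218, 243, 242, 241, 241, 240, 240, 240]
210 [229, 229, 229, 230, 215, 159, 109, 124, 143, 141, 143, 139, 138, 140, 140, 138, 128, 154, 233, 241, 241, 241, 241, 240, 241, 240]
214 [234, 233, 234, 234, 218, 162, 108, 119, 141, 140, 139, 138, 138, 139, 139, 136, 126, 157, 238, 245, 246, 245, 245, 245, 245, 244]
219 [230, 230, 228, 228, 230, 227, 211, 216, 215, 217, 216, 214, 213, 213, 211, 213, 216, 216, 216, 217, 217, 218, 215, 215, 213, 213, 211, 209, 207, 208, 210, 211, 213, 215, 213, 215, 216, 217, 218, 218, 217, 214, 213, 225, 242, 237, 236, 237, 239, 240]
224 [229, 230, 228, 228, 229, 227, 225, 227, 226, 226, 227, 226, 225, 224, 223, 225, 225, 226, 226, 227, 226, 227, 226, 226, 225, 225, 222, 222, 220, 221, 222, 223, 222, 224, 225, 225, 227, 228, 227, 226, 227, 227, 226, 234, 240, 237, 237, 238, 239, 240]
229 [228, 230, 230, 228, 228, 227, 224, 226, 226, 226, 226, 227, 225, 224, 223, 226, 226, 226, 227, 227, 227, 226, 226, 226, 225, 225, 223, 220, 221, 222, 222, 222, 223, 224, 224, 226, 226, 227, 228, 226, 227, 226, 228, 238, 242, 238, 238, 239, 239, 241]
```

View pics/w3z.png

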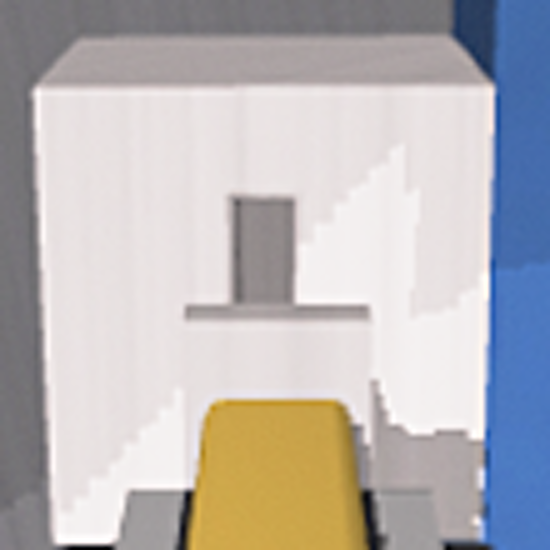

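Run:
```python
from h import *
o=np.load("pics/w3o.npy",allow_pickle=True).item();cp=campose("wrist",o)
Rt=R.from_quat(o["tcp_rot"]).as_matrix();t=o["eef_pos"]
S=cast([(270.5,206),(283.6,206),(277,194.5)],55,cp);print("slot",((S-t)@Rt).round(2),S.round(2))
C=cast([(261.5,218),(299.1,218)],t[2]-16.1+6,cp);print("collar top",((C-t)@Rt).round(2))
C=cast([(261.5,220),(299.1,220)],t[2]-16.1,cp);print("collar bot",((C-t)@Rt).round(2))
# lug outline corners and threads
p=cv2.imread("pics/w3.png")
def cent(u,v,r):
    g=cv2.cvtColor(p,cv2.COLOR_BGR2GRAY).astype(float)[v-r:v+r+1,u-r:u+r+1]
    w=np.clip(np.median(g)*0.85-g,0,None);yy,xx=np.mgrid[v-r:v+r+1,u-r:u+r+1]
    return (w*xx).sum()/w.sum(),(w*yy).sum()/w.sum()
T=[cent(*q,8) for q in((346,133),(474,133),(450,291))]
X=cast(T,55,cp);print(X.round(1),((X[0]+X[2])/2).round(2))
e=X[1]-X[0];y=np.arctan2(e[1],e[0]);print(np.degrees(y),np.linalg.norm(e),np.linalg.norm(X[1]-X[2]))
print("gap",(X[0]+X[2])/2-85*np.array([np.cos(y),np.sin(y),0]))
```

```text
slot [[11.49 -5.91 76.03]
 [11.49  2.83 76.05]
 [19.33 -1.55 76.04]] [[451.69 260.76  55.  ]
 [460.27 259.11  55.  ]
 [457.44 267.64  55.  ]]
collar top [[22.41 -8.21 10.07]
 [22.4   9.47 10.11]]
collar bot [[19.64 -8.58 16.07]
 [19.63  9.84 16.11]]
[[508.2 298.8  55. ]
 [587.7 284.   55. ]
 [567.7 174.   55. ]] [537.96 236.39  55.  ]
-10.582862535547466 80.88146917517084 111.7893048177102
gap [454.40408726 252.00047741  55.        ]
```

Run:
```python
from h import *
m=camera_model("wrist");print(m)
o=np.load("pics/w3o.npy",allow_pickle=True).item();cp=campose("wrist",o);Rt=R.from_quat(o["tcp_rot"]).as_matrix()
print((cp[2]-o["eef_pos"])@Rt, get_obs()["time_s"])
print(cv2.undistortPoints(np.array([[[261.5,218.]],[[299.1,218]]]),m["camera_matrix"],m["dist"]))
```

```text
{'camera_matrix': array([[337.80367796,   0.        , 280.22549155],
       [  0.        , 337.80367796, 213.17421572],
       [  0.        ,   0.        ,   1.        ]]), 'dist': array([-0.04286241,  0.        ,  0.        ,  0.        ,  0.        ]), 'T_tool_cam': array([[ 1.82512432e-04,  9.63847065e-01,  2.66456004e-01,
         6.69264003e+01],
       [ 9.99999961e-01, -2.32754283e-04,  1.56975663e-04,
         6.17546510e-01],
       [ 2.13319308e-04,  2.66455965e-01, -9.63847069e-01,
        -1.42446226e+02],
       [ 0.00000000e+00,  0.00000000e+00,  0.00000000e+00,
         1.00000000e+00]])}
[  66.92640029    0.61754651 -142.4462257 ] 6.2167
[[[-0.05544085  0.01428777]]

 [[ 0.05588216  0.0142878 ]]]
```

Call:
carry_out(deltas=[[-0.17,0.29,-0.5,0,0,0.003],[-0.17,0.29,-1.5,0,0,0.003],[-0.17,0.29,-2.4,0,0,0.003],[-0.17,0.29,-2.6,0,0,0.003],[-0.17,0.29,-2.6,0,0,0.003],[-0.17,0.29,-2.6,0,0,0.003],[-0.17,0.29,-2.6,0,0,0.003],[-0.17,0.29,-2.6,0,0,0.003]])

```text
time_s: 6.88
eef_pos: [453.8, 251.9, 105.4]
tcp_rot: [0.77, 0.639, 0.001, 0.001]
wrist_force: [0.3, 0.2, -1.2]
grip_width: 13.4
```

Run:
```python
from h import *
p,d,cp=snap("wrist","w4");o=get_obs();print(o["time_s"],o["eef_pos"],R.from_quat(o["tcp_rot"]).as_matrix().round(4))
p=cv2.imread("pics/w4.png");g=cv2.cvtColor(p,cv2.COLOR_BGR2GRAY)
cv2.imwrite("pics/w4z.png",cv2.resize(p[140:260,220:340],None,fx=5,fy=5,interpolation=cv2.INTER_CUBIC))
s,_,_=snap("scene","s4");q=cv2.imread("pics/s4.png")
cv2.imwrite("pics/s4z.png",cv2.resize(q[150:300,370:520],None,fx=4,fy=4,interpolation=cv2.INTER_CUBIC))
```

```text
6.9333 [453.81287538 251.9128493  105.48784288] [[ 1.846e-01  9.828e-01  3.100e-03]
 [ 9.828e-01 -1.846e-01 -2.000e-04]
 [ 4.000e-04  3.100e-03 -1.000e+00]]
```

View pics/w4z.png

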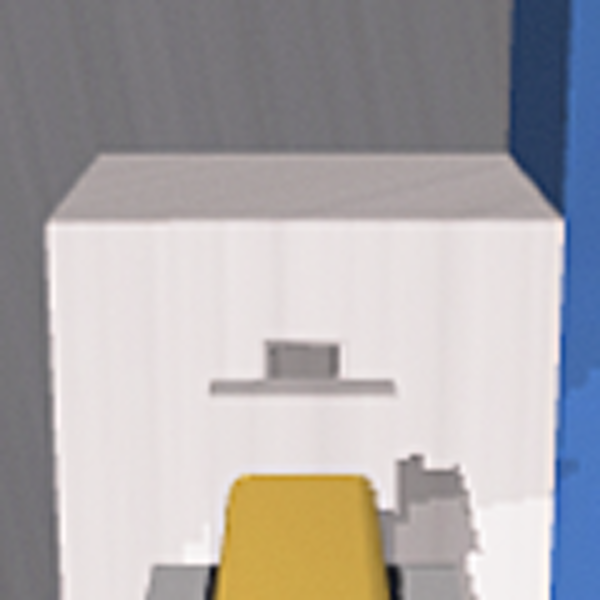

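View pics/s4z.png

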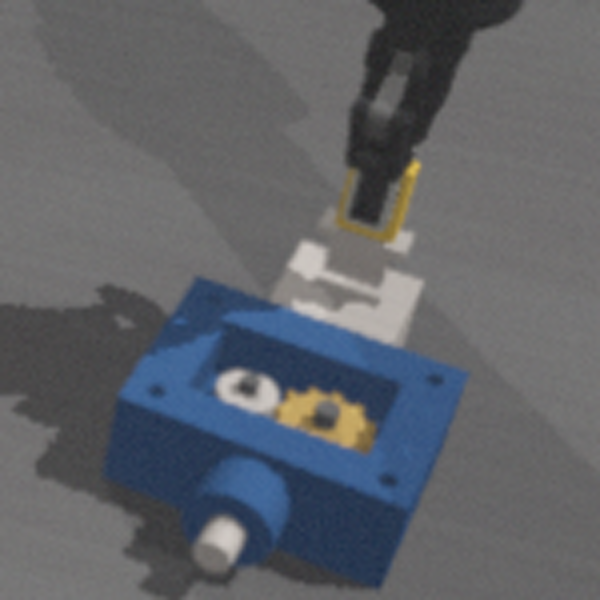

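Call:
carry_out(deltas=[[0,0,-0.5,0,0,0],[0,0,-1,0,0,0],[0,0,-1.4,0,0,0],[0,0,-1.6,0,0,0],[0,0,-1.6,0,0,0],[0,0,-1.6,0,0,0]])

```text
time_s: 7.48
eef_pos: [453.6, 251.7, 89.1]
tcp_rot: [0.77, 0.638, 0.001, 0.001]
wrist_force: [0.3, -0.2, -0.8]
grip_width: 13.3
```

Blade tip is at about 48 mm, so it is inside the gap with no contact force.

Call:
carry_out(deltas=[[0,0,-0.5,0,0,0],[0,0,-0.9,0,0,0],[0,0,-1.3,0,0,0],[0,0,-1.5,0,0,0],[0,0,-1.6,0,0,0],[0,0,-1.7,0,0,0],[0,0,-1.7,0,0,0],[0,0,-1.7,0,0,0]])

```text
time_s: 8.15
eef_pos: [453.7, 251.7, 72.2]
tcp_rot: [0.77, 0.638, 0.001, 0.001]
wrist_force: [0.3, -0.3, -1.6]
grip_width: 13.7
```

Run:
```python
from h import *
p,d,cp=snap("wrist","w5");o=get_obs();print(o["time_s"],o["eef_pos"],o["wrist_force"])
p=cv2.imread("pics/w5.png")
cv2.imwrite("pics/w5z.png",cv2.resize(p[140:260,220:340],None,fx=5,fy=5,interpolation=cv2.INTER_CUBIC))
```

```text
8.2 [453.71697472 251.79753732  72.26645166] [-0.14941589  0.2819748  -0.92043582]
```

View pics/w5z.png

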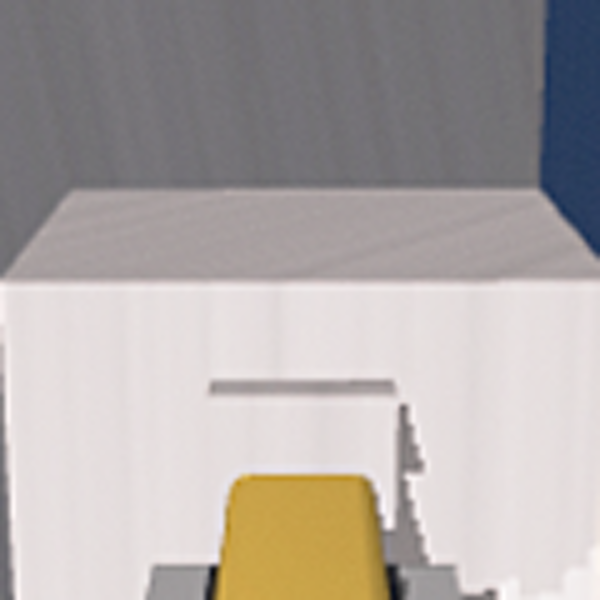

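The blade is fully in, and the collar sits about 1 mm above the lug. I'll lower it to contact.

Call:
carry_out(deltas=[[0,0,-0.1,0,0,0],[0,0,-0.15,0,0,0],[0,0,-0.2,0,0,0],[0,0,-0.2,0,0,0],[0,0,-0.2,0,0,0]])

```text
time_s: 8.62
eef_pos: [454.0, 251.9, 71.1]
tcp_rot: [0.77, 0.638, 0.001, 0.001]
wrist_force: [-1.4, 0.2, 5.4]
grip_width: 13.2
```

Call:
carry_out(deltas=[[0,0,0,0,0,0],[0,0,0,0,0,0],[0,0,0,0,0,0],[0,0,0,0,0,0],[0,0,0,0,0,0],[0,0,0,0,0,0],[0,0,0.5,0,0,0],[0,0,1.5,0,0,0],[0,0,3,0,0,0],[0,0,5,0,0,0],[0,0,8,0,0,0],[0,0,11,0,0,0],[0,0,13,0,0,0],[0,0,13,0,0,0],[0,0,13,0,0,0]], fingers=5)

```text
time_s: 9.87
eef_pos: [455.2, 252.7, 203.5]
tcp_rot: [0.77, 0.638, 0.003, 0.001]
wrist_force: [-0.1, -0.0, 0.4]
grip_width: 49.7
```

Run:
```python
from h import *
p,d,cp=snap("wrist","w6");o=get_obs();print(o["time_s"],o["eef_pos"],o["wrist_force"])
```

```text
9.9167 [454.09910587 251.99432438 201.88892394] [-0.48524193  0.13169093 -0.72889819]
```

View pics/w6.png

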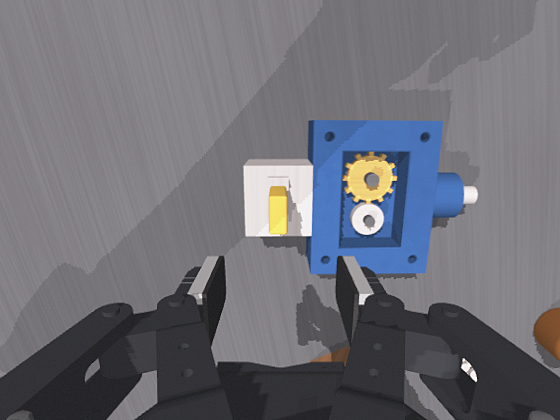

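```bash
cat > gb.py <<'E'
from h import *
def cent(p,u,v,r):
    g=cv2.cvtColor(p,cv2.COLOR_BGR2GRAY).astype(float)[v-r:v+r+1,u-r:u+r+1]
    w=np.clip(np.median(g)*0.85-g,0,None);yy,xx=np.mgrid[v-r:v+r+1,u-r:u+r+1]
    return (w*xx).sum()/w.sum(),(w*yy).sum()/w.sum()
def quad(X):
    c=X.mean(0);a=X[1]-X[0]+X[3]-X[2];b=X[0]-X[2]+X[1]-X[3]
    return c.round(2),np.degrees(np.arctan2(a[1],a[0])).round(2),(np.degrees(np.arctan2(b[1],b[0]))-90).round(2),np.linalg.norm(a)/2,np.linalg.norm(b)/2
E
python3 - <<'E'
from gb import *
p=cv2.imread("pics/w6.png");cp=campose("wrist",np.load("pics/w6o.npy",allow_pickle=True).item())
T=[cent(p,*q,8) for q in((330,136),(425,137),(326,259),(410,259))];print(np.round(T,1).tolist(),quad(cast(T,55,cp)))
E
```

```text
[[329.5, 136.0], [424.4, 136.5], [324.6, 258.9], [411.8, 258.1]] (array([537.15, 236.18,  55.  ]), np.float64(-10.54), np.float64(-10.64), np.float64(81.51223386084595), np.float64(111.397687920439))
```

Call:
carry_out(deltas=[[0.3,-2,0,0,0,-0.05],[1,-5,0,0,0,-0.05],[1.7,-9,0,0,0,-0.05],[2.4,-13,0,0,0,-0.05],[3.2,-17,0,0,0,-0.05],[4,-21,0,0,0,-0.05],[4.8,-25,0,0,0,-0.05],[5.6,-29,0,0,0,-0.05],[6.4,-33,0,0,0,-0.05],[7.4,-37,0,0,0,-0.05],[8.4,-41,0,0,0,-0.05],[9.4,-45,0,0,0,-0.05],[10.2,-49,0,0,0,-0.05],[10.6,-51.2,0,0,0,-0.05],[10.6,-51.2,0,0,0,-0.05],[10.6,-51.2,0,0,0,-0.05],[10.6,-51.2,0,0,0,-0.05],[10.6,-51.2,0,0,0,-0.05]])

```text
time_s: 11.42
eef_pos: [559.6, -257.8, 200.8]
tcp_rot: [0.785, 0.62, 0.002, -0.001]
wrist_force: [-0.1, -0.2, -0.1]
grip_width: 50.0
```

Run:
```python
from h import *
p,d,cp=snap("wrist","w7");o=get_obs();print(o["time_s"],o["eef_pos"],R.from_quat(o["tcp_rot"]).as_matrix().round(4))
```

```text
11.4667 [ 559.95975057 -257.61412805  201.07376992] [[ 0.2313  0.9729  0.0022]
 [ 0.9729 -0.2313  0.0029]
 [ 0.0034  0.0015 -1.    ]]
```

View pics/w7.png

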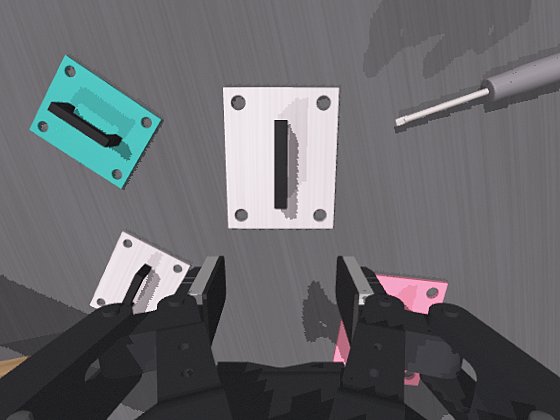

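The large white cover is directly ahead: holes near (238,102), (323,102), (241,215) and (320,215), handle at (281,165). The small white plate is at lower left.

Run:
```python
from gb import *
p=cv2.imread("pics/w7.png");o=np.load("pics/w7o.npy",allow_pickle=True).item();cp=campose("wrist",o)
T=[cent(p,*q,10) for q in((238,102),(323,102),(241,215),(320,215))];X=cast(T,4,cp);print(np.round(T,1).tolist(),quad(X))
g=cv2.cvtColor(p,cv2.COLOR_BGR2GRAY);m=np.zeros_like(g);m[110:220,268:292]=g[110:220,268:292]<50
for c in blobs(m,100): print(cv2.boundingRect(c),rect(c,41,cp))
m=np.zeros_like(g);m[75:240,210:350]=g[75:240,210:350]>170
for c in blobs(m,3000): print(cv2.boundingRect(c),rect(c,5,cp))
```

```text
[[237.3, 102.1], [323.0, 102.3], [240.5, 214.5], [319.2, 214.7]] (array([ 566.74, -230.37,    4.  ]), np.float64(-13.55), np.float64(-13.59), np.float64(82.16291388796286), np.float64(112.04273538299886))
(275, 120, 12, 88) ((567.3748168945312, -230.14990234375), (77.74166870117188, 10.079431533813477), 76.37142181396484)
(223, 87, 116, 142) ((567.0147705078125, -230.77731323242188), (140.22434997558594, 110.32380676269531), 76.50931549072266)
```

Call:
carry_out(deltas=[[0.3,1.4,0,0,0,0],[0.7,2.72,0,0,0,0],[0.7,2.72,-2,0,0,0],[0.7,2.72,-5,0,0,0],[0.7,2.72,-8,0,0,0],[0.7,2.72,-11,0,0,0],[0.7,2.72,-13.5,0,0,0],[0.7,2.72,-15,0,0,0],[0.7,2.72,-15.5,0,0,0],[0.7,2.72,-15.5,0,0,0],[0.7,2.72,-15.5,0,0,0]])

```text
time_s: 12.38
eef_pos: [568.1, -230.3, 47.2]
tcp_rot: [0.784, 0.62, 0.002, 0.0]
wrist_force: [-0.4, 0.2, 0.7]
grip_width: 50.1
```

Call:
carry_out(deltas=[[-0.1,0,-1,0,0,0],[-0.1,0,-2,0,0,0],[-0.1,0,-2.8,0,0,0],[-0.1,0,-3.1,0,0,0],[-0.1,0,-3.1,0,0,0],[-0.1,0,-3.1,0,0,0]])

```text
time_s: 12.88
eef_pos: [566.8, -230.4, 15.8]
tcp_rot: [0.784, 0.62, 0.002, 0.0]
wrist_force: [0.0, -0.6, 0.0]
grip_width: 49.9
```

Call:
carry_out(deltas=[[0,0,0,0,0,0],[0,0,0,0,0,0],[0,0,0,0,0,0],[0,0,0,0,0,0],[0,0,0,0,0,0],[0,0,0,0,0,0],[0,0,0,0,0,0],[0,0,0,0,0,0]], fingers=0, force=70)

```text
time_s: 13.55
eef_pos: [567.3, -230.6, 16.4]
tcp_rot: [0.784, 0.62, 0.002, 0.0]
wrist_force: [0.3, -0.7, 3.8]
grip_width: 10.6
```

Run:
```python
from gb import *
for i in range(3):
    p,d,cp=snap("wrist","w8");o=get_obs();print(o["time_s"],o["eef_pos"].round(2),o["wrist_force"].round(1),o["grip_width"],R.from_quat(o["tcp_rot"]).as_matrix().round(4).tolist())
```

```text
13.6 [ 567.24 -230.6    16.34] [-0.3 -0.   4.4] 10.704171887055923 [[0.2308, 0.973, 0.0043], [0.973, -0.2308, 0.0023], [0.0032, 0.0036, -1.0]]
13.65 [ 567.24 -230.61   16.34] [-0.5 -1.1  4.2] 10.739762284034507 [[0.2309, 0.973, 0.0043], [0.973, -0.2309, 0.0023], [0.0032, 0.0037, -1.0]]
13.7 [ 567.23 -230.6    16.32] [-0.7 -0.6  5.3] 10.4520572342291 [[0.2308, 0.973, 0.0042], [0.973, -0.2308, 0.0023], [0.0033, 0.0036, -1.0]]
```

View pics/w8.png

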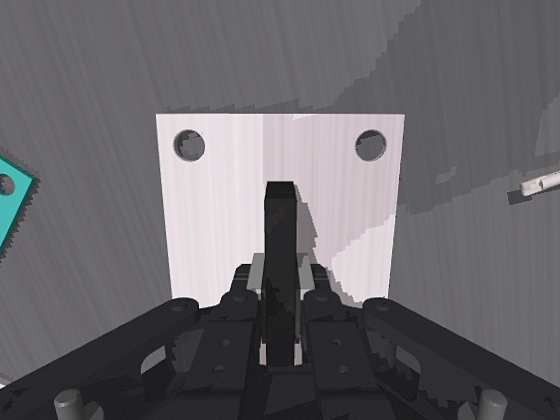

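Call:
carry_out(deltas=[[0,0,0.3,0,0,0],[0,0,1,0,0,0],[0,0,2,0,0,0],[0,0,3.5,0,0,0],[0,0,5.5,0,0,0],[0,0,8,0,0,0],[0,0,11,0,0,0],[0,0,14,0,0,0],[0,0,16,0,0,0],[0,0,17,0,0,0],[0,0,17,0,0,0],[0,0,17,0,0,0]])

```text
time_s: 14.7
eef_pos: [567.1, -230.4, 186.6]
tcp_rot: [0.784, 0.62, 0.003, 0.0]
wrist_force: [-0.1, 0.1, -3.1]
grip_width: 10.8
```

Run:
```python
from gb import *
p,d,cp=snap("wrist","w9");o=get_obs();print(o["time_s"],o["eef_pos"].round(2),o["wrist_force"].round(1),o["moment"].round(3),o["grip_width"],R.from_quat(o["tcp_rot"]).as_matrix().round(4).tolist())
```

```text
14.75 [ 566.22 -229.9   185.18] [-0.2 -0.4 -3.7] [0.034 0.011 0.03 ] 10.769981505324779 [[0.2307, 0.973, 0.0022], [0.973, -0.2307, 0.0034], [0.0038, 0.0013, -1.0]]
```

View pics/w9.png

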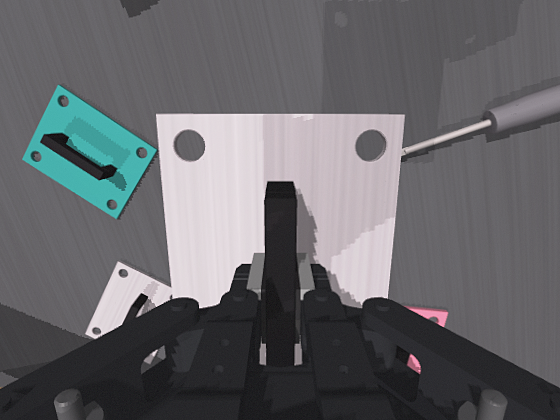

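Call:
carry_out(deltas=[[0,1,0,0,0,0.005],[-0.2,3,0,0,0,0.01],[-0.4,6,0,0,0,0.015],[-0.6,9.5,0,0,0,0.02],[-0.8,13,0,0,0,0.025],[-1,16.5,0,0,0,0.03],[-1.2,20,0,0,0,0.035],[-1.4,23.5,0,0,0,0.04],[-1.6,27,0,0,0,0.045],[-1.8,30.5,0,0,0,0.05],[-2.1,34,0,0,0,0.051],[-2.3,37.5,0,0,0,0.051],[-2.5,40.5,0,0,0,0.051],[-2.7,43,0,0,0,0.051],[-2.8,45,0,0,0,0.051],[-2.87,46.2,0,0,0,0.051],[-2.87,46.6,0,0,0,0.051],[-2.87,46.6,0,0,0,0.051],[-2.87,46.6,0,0,0,0.051],[-2.87,46.6,0,0,0,0.051]])

```text
time_s: 16.42
eef_pos: [537.9, 233.3, 184.9]
tcp_rot: [0.77, 0.639, 0.001, -0.0]
wrist_force: [-0.4, -0.4, -2.3]
grip_width: 10.5
```

Run:
```python
from gb import *
p,d,cp=snap("wrist","w10");o=get_obs();print(o["time_s"],o["eef_pos"].round(2),R.from_quat(o["tcp_rot"]).as_matrix().round(4).tolist())
```

```text
16.4667 [537.97 233.45 185.1 ] [[0.1844, 0.9828, 0.0018], [0.9828, -0.1844, 0.0024], [0.0027, 0.0014, -1.0]]
```

View pics/w10.png

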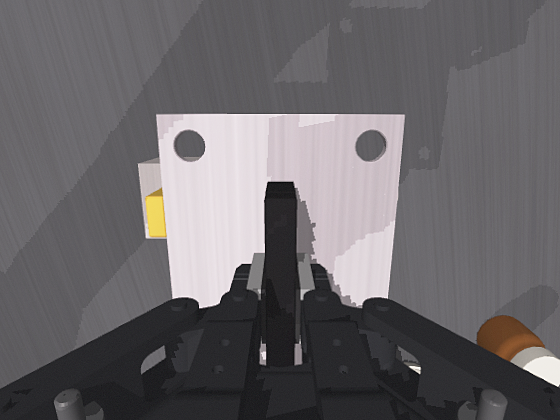

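The gauge (155,215) stays clear left of the plate. I'm descending to about 25 mm above the face.

Call:
carry_out(deltas=[[-0.04,0.28,-1,0,0,0.002],[-0.04,0.28,-2.5,0,0,0.002],[-0.04,0.28,-4.5,0,0,0.002],[-0.04,0.28,-6.5,0,0,0.002],[-0.04,0.28,-8,0,0,0.002],[-0.04,0.28,-8.8,0,0,0.002],[-0.04,0.28,-8.9,0,0,0.002],[-0.04,0.28,-8.9,0,0,0.002],[-0.04,0.28,-8.9,0,0,0.002],[-0.04,0.28,-8.9,0,0,0.002]])

```text
time_s: 17.3
eef_pos: [538.8, 236.5, 97.4]
tcp_rot: [0.769, 0.639, 0.003, -0.0]
wrist_force: [1.2, -0.1, -1.8]
grip_width: 10.5
```

Run:
```python
from gb import *
p,d,cp=snap("wrist","w11");o=get_obs();print(o["time_s"],o["eef_pos"].round(2),R.from_quat(o["tcp_rot"]).as_matrix().round(4).tolist())
p=cv2.imread("pics/w11.png");cv2.imwrite("pics/w11z.png",cv2.resize(p[100:240,140:420],None,fx=2.8,fy=2.8,interpolation=cv2.INTER_CUBIC))
```

```text
17.35 [538.69 236.62  97.42] [[0.1827, 0.9832, 0.0041], [0.9832, -0.1827, 0.0038], [0.0045, 0.0034, -1.0]]
```

View pics/w11z.png

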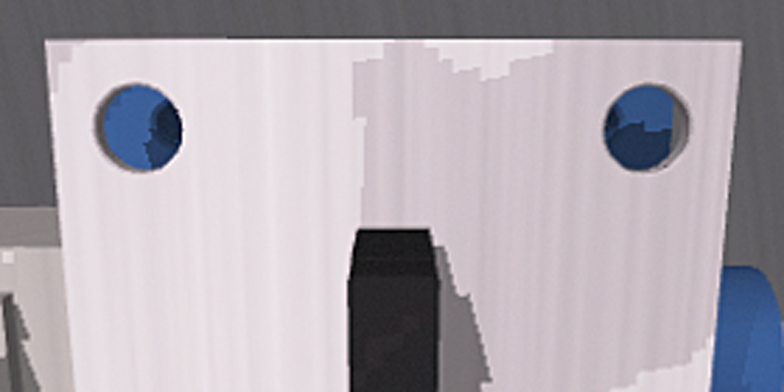

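Call:
carry_out(deltas=[[-0.1,0,-0.4,0,0,0],[-0.1,0,-0.9,0,0,0],[-0.1,0,-1.3,0,0,0],[-0.1,0,-1.4,0,0,0],[-0.1,0,-1.4,0,0,0],[-0.1,0,-1.4,0,0,0]])

```text
time_s: 17.85
eef_pos: [537.5, 236.5, 83.1]
tcp_rot: [0.769, 0.639, 0.003, -0.0]
wrist_force: [0.3, -0.8, -2.9]
grip_width: 10.3
```

Run:
```python
from gb import *
p,d,cp=snap("wrist","w12");o=get_obs();print(o["time_s"],o["eef_pos"].round(2),R.from_quat(o["tcp_rot"]).as_matrix().round(4).tolist())
p=cv2.imread("pics/w12.png");cv2.imwrite("pics/w12z.png",np.hstack([cv2.resize(p[120:170,160:215],None,fx=7,fy=7,interpolation=cv2.INTER_CUBIC),cv2.resize(p[120:170,345:400],None,fx=7,fy=7,interpolation=cv2.INTER_CUBIC)]))
snap("scene","s12");q=cv2.imread("pics/s12.png");cv2.imwrite("pics/s12z.png",cv2.resize(q[170:310,370:510],None,fx=4.2,fy=4.2,interpolation=cv2.INTER_CUBIC))
```

```text
17.9 [537.72 236.56  83.35] [[0.1827, 0.9832, 0.0041], [0.9832, -0.1827, 0.0036], [0.0043, 0.0034, -1.0]]
```

View pics/w12z.png

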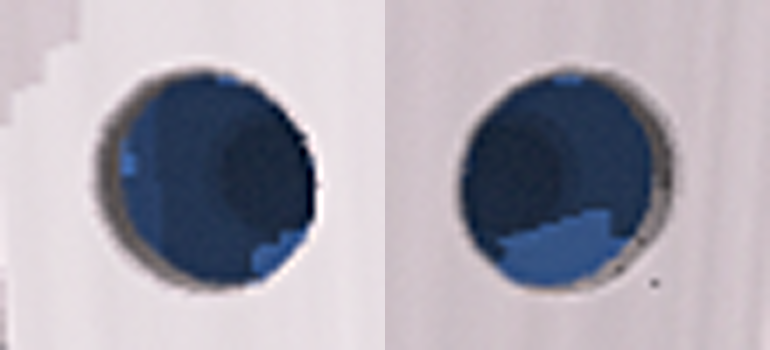

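View pics/s12z.png

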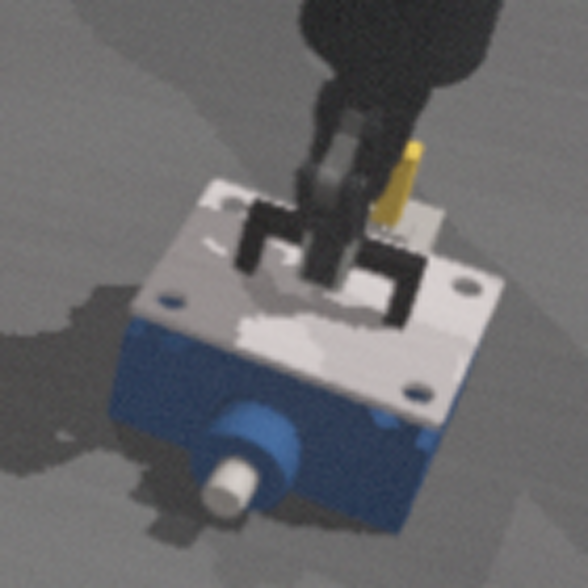

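Run:
```python
from gb import *
o=np.load("pics/w12o.npy",allow_pickle=True).item();cp=campose("wrist",o);t=o["eef_pos"];Rt=R.from_quat(o["tcp_rot"]).as_matrix()
f=lambda z,x0:(x0+(z[0]+.5)/7-.5,120+(z[1]+.5)/7-.5)
th=cast([f((271,172),160),f((125,172),345)],55,cp)
for zt in(t[2]-11.3,):
    ho=cast([f((206,178),160),f((181,179),345)],zt,cp)
    print(((th-ho)@Rt).round(2),np.linalg.norm(th[0]-th[1]),np.linalg.norm(ho[0]-ho[1]))
    print(ho.round(1),th.round(1))
# scene: plate corners / hole centres on plate top
```

```text
[[-0.77  0.2  16.8 ]
 [-0.7   0.38 16.8 ]] 81.82841164943697 81.64693512289726
[[508.  299.2  71.8]
 [588.3 284.2  71.8]] [[508.2 298.5  55. ]
 [588.6 283.5  55. ]]
```

Call:
carry_out(deltas=[[0.02,-0.08,-0.1,0,0,0],[0.02,-0.08,-0.18,0,0,0],[0.02,-0.08,-0.18,0,0,0],[0.02,-0.08,-0.18,0,0,0],[0.02,-0.08,-0.18,0,0,0]])

```text
time_s: 18.37
eef_pos: [538.0, 235.8, 81.7]
tcp_rot: [0.769, 0.639, 0.003, -0.0]
wrist_force: [-0.1, 0.8, -2.6]
grip_width: 10.7
```

Run:
```python
from gb import *
p,d,cp=snap("wrist","w13");o=get_obs();print(o["time_s"],o["eef_pos"].round(2),o["wrist_force"],np.abs(o["joint_velocities"]).max(),R.from_quat(o["tcp_rot"]).as_matrix().round(4).tolist())
p=cv2.imread("pics/w13.png");cv2.imwrite("pics/w13z.png",np.hstack([cv2.resize(p[120:170,160:215],None,fx=7,fy=7,interpolation=cv2.INTER_CUBIC),cv2.resize(p[120:170,345:400],None,fx=7,fy=7,interpolation=cv2.INTER_CUBIC)]))
p,d,cp=snap("top","t13");p=cv2.imread("pics/t13.png");cv2.imwrite("pics/t13z.png",cv2.resize(p[180:300,110:260],None,fx=5,fy=5,interpolation=cv2.INTER_CUBIC))
# scene depth -> plate top height and tilt
q,d,cs=snap("scene","s13");q=cv2.imread("pics/s13.png");H,S,V=cv2.split(cv2.cvtColor(q,cv2.COLOR_BGR2HSV))
cx=o["eef_pos"][:2];yaw=np.radians(-10.6);A=np.array([[np.cos(yaw),np.sin(yaw)],[-np.sin(yaw),np.cos(yaw)]])
m,Rc,c=cs;vv,uu=np.mgrid[0:420,0:560];u=cv2.undistortPoints(np.c_[uu.ravel(),vv.ravel()].astype(float).reshape(-1,1,2),m["camera_matrix"],m["dist"]).reshape(-1,2)
P=c+(np.c_[u[:,0],-u[:,1],-np.ones(len(u))]*d.ravel()[:,None])@Rc.T
L=(P[:,:2]-cx)@A.T;S=S.ravel();V=V.ravel()
k=(abs(L[:,0])<48)&(abs(L[:,1])<63)&(P[:,2]>60)&(P[:,2]<80)&(S<60)&(V>90)
f=np.linalg.lstsq(np.c_[L[k],np.ones(k.sum())],P[k,2],rcond=None)[0];print(k.sum(),f,np.std(P[k,2]-np.c_[L[k],np.ones(k.sum())]@f))
```

```text
18.4167 [538.03 235.85  81.71] [ 0.42171895  0.81757737 -2.19793364] 0.0019975395131683134 [[0.1827, 0.9832, 0.0043], [0.9832, -0.1828, 0.0039], [0.0046, 0.0036, -1.0]]
1543 [ 1.36040064e-03 -1.21921810e-03  6.97443462e+01] 1.218092312171719
```

View pics/w13z.png

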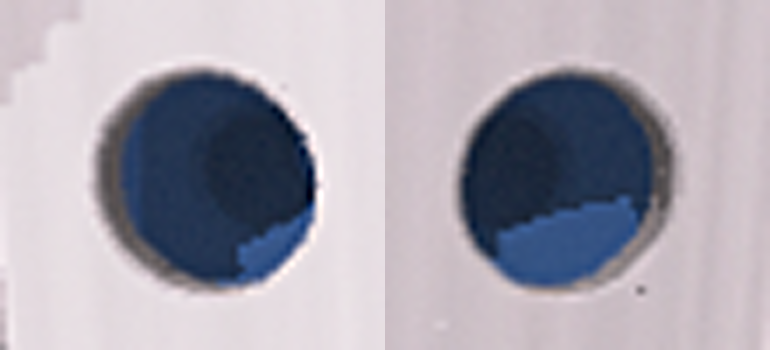

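View pics/t13z.png

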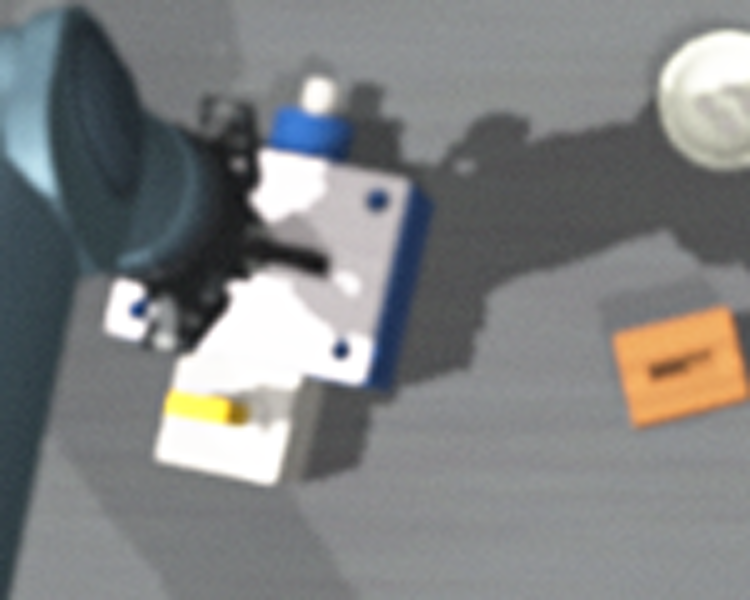

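View pics/s13.png

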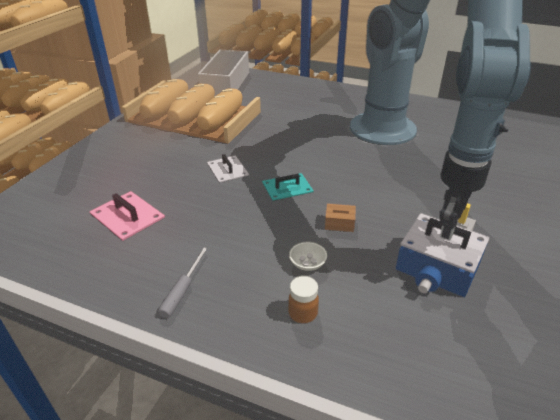

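Run:
```python
from gb import *
o=np.load("pics/w13o.npy",allow_pickle=True).item();cp=campose("wrist",o);t=o["eef_pos"];Rt=R.from_quat(o["tcp_rot"]).as_matrix()
f=lambda z,x0:(x0+(z[0]+.5)/7-.5,120+(z[1]+.5)/7-.5)
th=cast([f((256,168),160),f((115,168),345)],55,cp)
ho=cast([f((206,178),160),f((181,179),345)],t[2]-11.3,cp)
print(((th-ho)@Rt).round(2),np.linalg.norm(th[0]-th[1]))
```

```text
[[-0.39 -0.51 15.38]
 [-0.33 -0.69 15.38]] 81.48044986434272
```

Run:
```python
from plant import *
print(finish_job())
```

```text
the job is handed in; nothing more can be done
None
```

I put the setting gauge in the lug's gap. The arm was holding the cover plate over the gearbox when I handed the job in, at about 18.4 s on the robot's clock.

- **Gauge:** It went in blade first until the collar touched the lug, at about 5 N. I released it there, and later pictures show it still upright.
- **Cover:** I lifted the large white plate by its handle. From the scene camera's depth, its underside is at about 64.7 mm, so about 9.7 mm above the blue face. The arm's own reading gives about 10.4 mm. The plate is level within about 0.002 rad.
- **Holes:** The two I could see from the wrist are within about 0.8 mm of their threads. The other two were hidden from that camera and follow from the plate's shape and matching yaw.
- **Contact and steadiness:** The wrist force over the gearbox was only the plate's weight, about 2–3 N, so it never touched. Joint speeds were about 0.002 rad/s at the end.
- **Other items:** The dish, grease jar and screwdriver are where they were, going by the last scene picture.

No check failed. The only disagreements were the 0.7 mm between the two height readings and sub-millimetre jitter in the wrist camera's calibration. I got round the jitter by comparing features within one picture.

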